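Sweep used caps through the tray spout into the waste bin

ROBOT

A 6-joint arm with a two-finger parallel gripper is mounted at the origin on the work surface. World frame = base frame: x ahead of the robot, y to its left, z up, the work surface at z = 0. Lengths are in m, angles in rad, forces in N, time in s.
With the tool pointing down it reaches from about 0.225 to 0.875 m from the base axis. Payload 3.4 kg.
Tool frame: the origin (TCP) lies on the centre line of the jaws, within the pads' length; the fingertips stand 19 mm ahead of it and the grasp point (between the pads) is the TCP; y points along the fingers, z is the direction in which the jaws open and shut, and the axes are right-handed (so a half turn about y gives the same grasp; the last joint's range is limited). The gripper opens to 85 mm and grips with 20 to 120 N. Pads are 22 mm wide; open, the fingers measure 114 mm over their backs; the gripper's body (76 mm by 85 mm) begins 54 mm behind the grasp point. The pads swing forward as they close: fully open they stand 13 mm farther back than shut.
Start: joints at [1.095, 0.276, 1.505, -0, 1.361, -0.121], TCP at [0.2, 0.539, 0.25] pointing down, gripper open.
Joint ranges: [-2.89, 2.89], [-0.75, 2.08], [0.22, 2.7], [-1.18, 4.32], [0.11, 2.71], [-2.7, 2.7]. Speed limits (rad/s): [2.57, 2.57, 3.14, 3.14, 3.14, 3.14].

INTERFACE

Orientations are given as [roll, pitch, yaw] about the fixed x, y, z axes, in that order (R = Rz(yaw) Ry(pitch) Rx(roll)).
In Python, from rig import robot gives the robot as it stands. The module is installed in compiled form; this text tells all that it offers.
- The arm moves only by the tool send_rows, never from a script. Its argument "motion" is text: rows parted by semicolons, each of 5 numbers parted by spaces: the shift along the tool's x, y, z scaled (see below), then the turn about the tool's y scaled (see below), then the finger opening in mm, from 0 to 85.4. A call has exactly 8 rows; each row shifts and turns the commanded pose from where the row before left it, along the tool's axes as they then stand; what a row does not reach is not made up. The controller multiplies each number of a shift by 50 mm and each number of a turn by 8 degrees. A row lasts 1/8 s, in which the tool goes at most 62.5 mm and 10.7 degrees, less where a joint would pass 70% of its speed; a pose out of reach is approached as far as the arm can. A call with a number of a shift or a turn outside -1 to 1 is refused whole. A call with a gripper value outside its range is refused whole. The fingers move at their own pace and stop on an object; "newtons" is the grip in N (left out, the last holds). Time passes only in rows, so rows that do not move let the fingers close, or fill a call up. It gives the time, the measured TCP pose, the force and the opening at its end, in the units of the state.
- robot.get_obs(): the state, without advancing time (a new reading comes with each control period).
- robot.read_camera(name): name is "side" or "top"; returns the picture (480x640x3 uint8, red, green, blue); there is no depth.
- robot.get_calibration(name): a dict with "fx", "fy", "cx", "cy" (pixels), "T" (4x4, takes a point from camera to world coordinates). Camera axes: x right, y down, z forward; pixel columns grow to the right and rows downward; lengths in m; the calibration is good to about 2 mm. A picture is of the moment at which its call begins. get_calibration takes no time and is no camera call.
- robot.finish_job(): hands the job in, once; it reports no verdict.
The state is a dict: "time_s": time; "qpos": joint angles; "qd": joint speeds; "joint_torque": joint torques, N m; "tool_pos": TCP position; "tcp_rot": TCP orientation; "contact_force": force on the tool from outside, world axes, zero at the start; "ft_torque": the same for the moment, N m; "grip_width": finger opening in m.
Only numpy, scipy, OpenCV 4.12 (cv2) and the standard library are available. Lean on these libraries where they do the work, as an engineer would, in place of code of your own. Each camera call takes 0.05 s, during which the arm holds its last target.

TASK

Clear the sorting tray: with the fingertips, gently push the three used blue caps along the tray, one at a time, out through its narrow spout so that each drops through the slot into the yellow waste bin; let each one drop before the next enters the spout. Only slide the caps, never pinch or lift them. Leave the amber vial standing where it is on the tray, and do not disturb the specimen cup and the bottle beside it.

Things in the scene. Friction and masses are not known exactly. Their poses are not given: they have to be found in the camera images.
- tray: stainless-steel sorting tray on a stand, fixed to the counter. Origin on the counter below the tray; +y points along the spout, the way the caps leave; z up. In mm in this frame: flat level floor at z 115; a rim stands 12 above the floor (top z 127, edge 5 thick) all round except at the open end of the spout. Where the tray stands and its yaw differ from run to run
- tray_floor (a point): point on the tray floor above the tray's origin (tray x 0, y 0, z 115 mm). Inner faces of the rim, in mm in the tray's frame: back wall y -110; sides x +-130 from y -110 to 40; from there they converge in straight lines to x +-26 at y 110. The caps and the vial start in the wide part. A fingertip 14 to 20 mm above the floor passes over the rim and still pushes the caps
- spout_in (a point): middle of the spout's entrance, on the floor (tray x 0, y 110 mm, z 115 mm). The spout is straight, 52 mm wide between its low rims and 45 mm long, from y 110 to y 155 mm
- spout_lip (a point): middle of the open edge at the end of the spout, on the floor (tray x 0, y 155 mm, z 115 mm); a cap tips over and drops into the bin once its centre is pushed past this edge
- bin: yellow waste bin with a red lid, fixed under the spout's end, moves with the tray. Tub 130 mm (x) by 120 mm (y); lid top 100 mm above the counter, 15 mm below the tray floor. Origin under the tub on the counter, at tray x 0, y 190 mm; axes as the tray's. Behind the slot the lid's red flap stands open, 84 mm wide, near bin y 48 mm, up to 175 mm above the counter
- slot (a point): centre of the lid's open slot, level with the lid's top: 70 mm wide (x) by 76 mm long, bin y -40 to 36 mm; the spout's lip hangs 5 mm over its near edge
- cap1: ribbed blue plastic bottle cap lying flat, closed side up, on the tray floor: 38 mm in diameter, 26 mm tall (14 mm above the rim), about 14 g; slides freely when pushed from the side. Origin at its centre, 13 mm above the floor while it lies flat. The three caps are alike and may go in any order
- cap2: ribbed blue plastic bottle cap lying flat, closed side up, on the tray floor: 38 mm in diameter, 26 mm tall (14 mm above the rim), about 14 g; slides freely when pushed from the side. Origin at its centre, 13 mm above the floor while it lies flat. The three caps are alike and may go in any order
- cap3: ribbed blue plastic bottle cap lying flat, closed side up, on the tray floor: 38 mm in diameter, 26 mm tall (14 mm above the rim), about 14 g; slides freely when pushed from the side. Origin at its centre, 13 mm above the floor while it lies flat. The three caps are alike and may go in any order
- vial: full amber glass vial with an aluminium crimp top standing upright on the tray floor near the left or the right side, 28 mm in diameter, 60 mm tall, 35 g, loose and easily knocked; it must stay. Origin at the centre of its underside
- specimen_cup: white specimen cup with a red lid standing on the counter behind the tray's back wall, 61 mm in diameter, 69 mm tall, loose; leave alone. Origin at the centre of its underside
- wash_bottle: closed amber bottle with white cap standing on the counter beyond the bin, 64 mm in diameter, 150 mm tall, loose; leave alone. Origin at the centre of its underside

How it is judged:
By the outcome, as a careful person would: the job done as asked, in the order asked, and still so for the second after the job is handed in, with the robot touching nothing.
It also fails if it takes over 72 s, if anything falls off the work surface, if the arm or the gripper's body presses on something with over 40 N, if the wrist force passes 120 N, or if a joint passes its speed limit or range.

## Working session

There is one attempt and no reset: what is moved stays moved. The work goes in short steps, Python scripts to look and compute and a tool call to move; the robot and the scene stay as the last step left them, time stands still between calls to the robot, and variables do not carry over. Pictures are saved under pics/ and viewed, and the job is handed in when it is done.

Besides the shell and the picture viewer there is one more tool, called after ">>>" as name(argument=value, ...) on one line, values as JSON. send_rows: Moves the arm, as the interface text tells. Shifts and turns lie within -1 to 1; 1 stands for 50 mm of shift or 8 degrees of turn. Its arguments: {"type":"object","properties":{"motion":{"type":"string"},"newtons":{"type":"number"}},"required":["motion"]}

```bash
mkdir -p pics; ls
python3 - <<'E'
from rig import robot
import cv2
o=robot.get_obs()
for k,v in o.items(): print(k,v)
for n in ("top","side"):
    im=robot.read_camera(n); cv2.imwrite(f"pics/{n}0.png",im[:,:,::-1])
    c=robot.get_calibration(n); print(n,c)
E
```

```text
pics
time_s 0.0
qpos [ 1.09500606e+00  2.76588022e-01  1.50618062e+00 -1.39180683e-05
  1.36066775e+00 -1.20973968e-01]
qd [ 0.00209195 -0.00183498  0.00047028 -0.00034096 -0.00088853  0.00096738]
joint_torque [ 1.72581236e-03 -4.16795218e+01 -2.45811456e+01  1.38052551e-04
  1.11751427e-02 -1.01305068e-05]
tool_pos [0.19952665 0.53873055 0.24942472]
tcp_rot [-1.57262824e+00  2.08994014e-04 -3.54813577e-01]
contact_force [-0.22989346  0.08140986 -0.51387298]
ft_torque [0.03127434 0.00296498 0.03672779]
grip_width 0.085345364825289
top {'fx': 568.121795478293, 'fy': 568.121795478293, 'cx': 319.36574629309115, 'cy': 231.69082130595706, 'T': array([[-0.00607513, -0.99920009,  0.03952553,  0.55533474],
       [-0.99968892,  0.00511246, -0.02441154,  0.05844568],
       [ 0.02418994, -0.03966154, -0.99892032,  1.28736743],
       [ 0.        ,  0.        ,  0.        ,  1.        ]])}
side {'fx': 461.28961603166914, 'fy': 461.28961603166914, 'cx': 320.72199923847637, 'cy': 240.80838378305097, 'T': array([[ 0.95216175, -0.17247114,  0.25227306,  0.36850758],
       [-0.30559285, -0.54008192,  0.78417124, -0.71348952],
       [ 0.00100121, -0.8237507 , -0.5669513 ,  0.6242744 ],
       [ 0.        ,  0.        ,  0.        ,  1.        ]])}
```

View pics/top0.png

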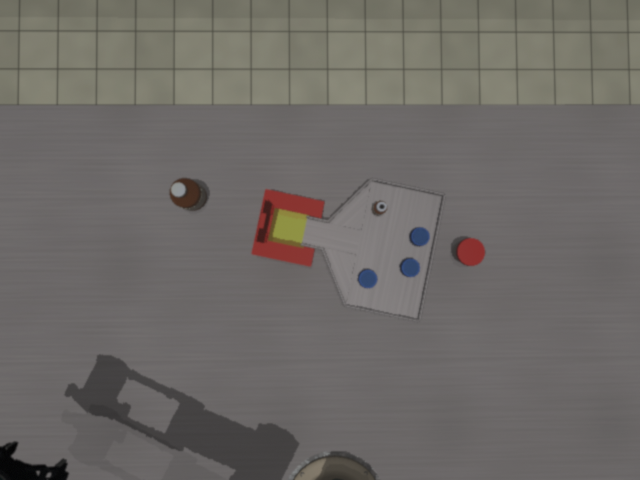

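View pics/side0.png

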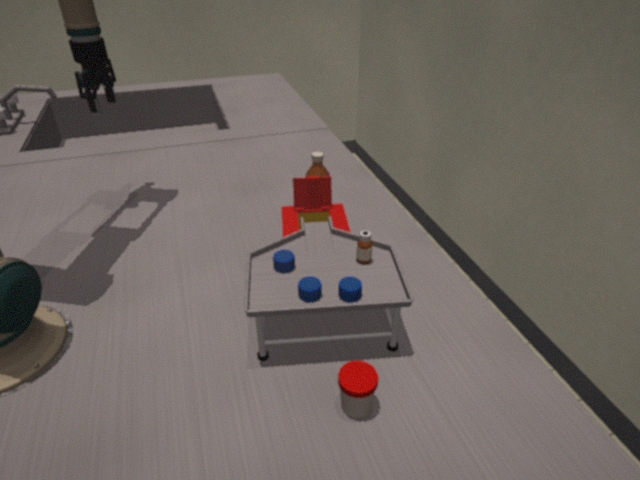

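The top view shows the caps near (367,278), (410,267) and (419,236), and the vial near (380,207). The spout points left toward the bin at about (290,228). The specimen cup is at (470,251) and the bottle at (183,192). I'll enlarge a crop to get the corners.

Run:
```python
import cv2
im=cv2.imread("pics/top0.png")
c=im[170:330,240:450]
cv2.imwrite("pics/top0c.png",cv2.resize(c,None,fx=3.8,fy=3.75,interpolation=cv2.INTER_CUBIC))
```

```text
(no output)
```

View pics/top0c.png

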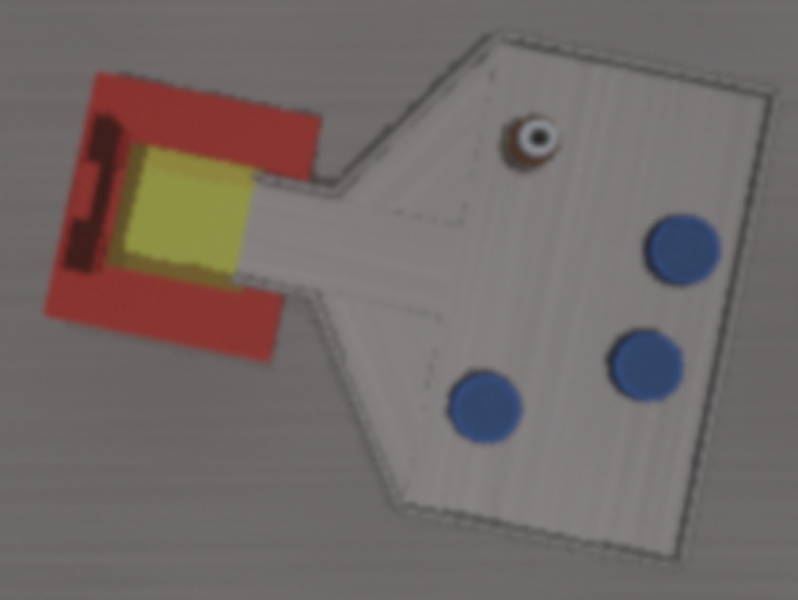

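```bash
cat > h.py <<'E'
import numpy as np, cv2
from scipy.optimize import least_squares
from scipy.spatial.transform import Rotation as R
def px2w(cal,u,v,z):
    d=np.array([(u-cal['cx'])/cal['fx'],(v-cal['cy'])/cal['fy'],1.]); T=cal['T']
    d=T[:3,:3]@d; p=T[:3,3]; return p+d*(z-p[2])/d[2]
def w2px(cal,P):
    T=np.linalg.inv(cal['T']); q=np.atleast_2d(P)@T[:3,:3].T+T[:3,3]
    return np.c_[q[:,0]/q[:,2]*cal['fx']+cal['cx'],q[:,1]/q[:,2]*cal['fy']+cal['cy']]
def blue(im):  # rgb
    h=cv2.cvtColor(im,cv2.COLOR_RGB2HSV)
    m=cv2.inRange(h,(100,110,50),(125,255,255))
    n,l,s,c=cv2.connectedComponentsWithStats(m)
    return [(c[i],s[i]) for i in range(1,n) if s[i,4]>15]
E
python3 - <<'E'
from h import *
from rig import robot
cal=robot.get_calibration("top")
crop=[(773,92),(678,557),(497,35),(400,507),(336,183),(316,292),(254,178),(233,282)]
tr=[(135,-115),(-135,-115),(135,42),(-135,42),(28,110),(-28,110),(28,155),(-28,155)]
zs=[.127]*8
W=np.array([px2w(cal,u/3.8+240,v/3.75+170,z) for (u,v),z in zip(crop,zs)])
print(W)
t=np.array(tr)/1000
# which side is +x tray? y along spout; x = right-handed
for sgn in (1,-1):
    tt=t*[sgn,1]
    def f(p):
        c,s=np.cos(p[2]),np.sin(p[2]); return ((tt@np.array([[c,s],[-s,c]]))+p[:2]-W[:,:2]).ravel()
    r=least_squares(f,[.5,0,0]); print(sgn,r.x,np.degrees(r.x[2]),r.cost, (r.fun.reshape(-1,2)*1000).round(1).tolist())
    if sgn==1: p=r.x
def tot(w):
    c,s=np.cos(p[2]),np.sin(p[2]); return np.array([[c,s],[-s,c]])@(w[:2]-p[:2])*1000
import cv2
im=cv2.imread("pics/top0.png")[:,:,::-1].copy()
for c,s in blue(im):
    w=px2w(cal,c[0],c[1],.139); print("cap",c.round(1),s,w.round(4),tot(w).round(1))
for n,u,v,z in (("vial",539,136,.175),):
    w=px2w(cal,u/3.8+240,v/3.75+170,z); print(n,w.round(4),tot(w).round(1))
for n,u,v,z in (("cup",470,251,.069),("bottle",179,189,.15)):
    w=px2w(cal,u,v,z); print(n,w.round(4),tot(w).round(1))
scal=robot.get_calibration("side")
im=cv2.imread("pics/side0.png")[:,:,::-1].copy()
for c,s in blue(im):
    w=px2w(scal,c[0],c[1],.132); print("side cap",c.round(1),s,w.round(4),tot(w).round(1))
E
```

```text
[[ 0.67657747 -0.22611666  0.127     ]
 [ 0.42284049 -0.17105205  0.127     ]
 [ 0.70847386 -0.0763592   0.127     ]
 [ 0.45116514 -0.02175459  0.127     ]
 [ 0.62756532  0.01138403  0.127     ]
 [ 0.56814113  0.0225413   0.127     ]
 [ 0.63049905  0.05553742  0.127     ]
 [ 0.57384124  0.06710979  0.127     ]]
1 [ 0.57246721 -0.08930233 -0.20818297] -11.928005719061677 7.510394119654045e-05 [[4.2, -3.6], [-6.2, -2.9], [4.8, 0.2], [-2.1, 1.4], [-5.0, 1.2], [-0.3, 1.6], [1.4, 1.0], [3.3, 1.0]]
-1 [ 0.57453088 -0.08969132 -0.16442925] -9.421101959109908 0.1478140063234207 [[-254.0, 45.1], [266.0, -54.2], [-260.2, 50.2], [263.4, -48.6], [-62.7, 12.0], [52.0, -8.3], [-58.2, 12.3], [53.7, -8.5]]
cap [419.4 236.2] [411 228  18  17 248] [ 0.5906 -0.1728  0.139 ] [ 35.  -77.9]
cap [409.7 267.2] [401 259  18  17 248] [ 0.5278 -0.1522  0.139 ] [-30.7 -70.8]
cap [367.2 278.2] [359 270  18  17 244] [ 0.5062 -0.0657  0.139 ] [-69.7   9.4]
vial [ 0.6488 -0.0921  0.175 ] [75.3 13.1]
cup [ 0.5602 -0.2962  0.069 ] [  30.7 -205. ]
bottle [0.6871 0.3107 0.15  ] [ 29.5 415. ]
side cap [283.6 260.5] [274 250  20  22 358] [ 0.506  -0.0712  0.132 ] [-68.8   4. ]
side cap [309.3 288.5] [299 277  22  25 448] [ 0.5277 -0.158   0.132 ] [-29.6 -76.5]
side cap [349.7 288.6] [339 277  22  25 452] [ 0.5905 -0.1785  0.132 ] [ 36.1 -83.5]
```

```bash
cat >> h.py <<'E'
IN=[(130,-110),(130,40),(26,110),(26,155),(-26,155),(-26,110),(-130,40),(-130,-110)]
OUT=[(135,-115),(135,42.5),(31,113),(31,155),(-31,155),(-31,113),(-135,42.5),(-135,-115)]
def t2w(p,a,z):
    a=np.atleast_2d(a)/1000.; c,s=np.cos(p[2]),np.sin(p[2])
    return np.c_[a@np.array([[c,s],[-s,c]])+p[:2],np.full(len(a),z)]
def w2t(p,w):
    c,s=np.cos(p[2]),np.sin(p[2]); return np.array([[c,s],[-s,c]])@(np.array(w)[:2]-p[:2])*1000
def overlay(cal,im,p,box,k,fn):
    x0,y0,x1,y1=box
    o=cv2.resize(im[y0:y1,x0:x1],None,fx=k,fy=k,interpolation=cv2.INTER_CUBIC)
    for a,z,col in ((IN,.115,(0,255,0)),(OUT,.127,(0,0,255))):
        q=(w2px(cal,t2w(p,a,z))-[x0,y0]+.5)*k-.5
        cv2.polylines(o,[q.round().astype(int)],True,col,1)
    cv2.imwrite(fn,o)
E
python3 - <<'E'
from h import *
from rig import robot
p=[0.57246721,-0.08930233,-0.20818297]
overlay(robot.get_calibration("top"),cv2.imread("pics/top0.png"),p,(245,170,450,325),3.8,"pics/ov1.png")
overlay(robot.get_calibration("side"),cv2.imread("pics/side0.png"),p,(235,200,420,320),4.3,"pics/ov2.png")
E
```

```text
(no output)
```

View pics/ov1.png

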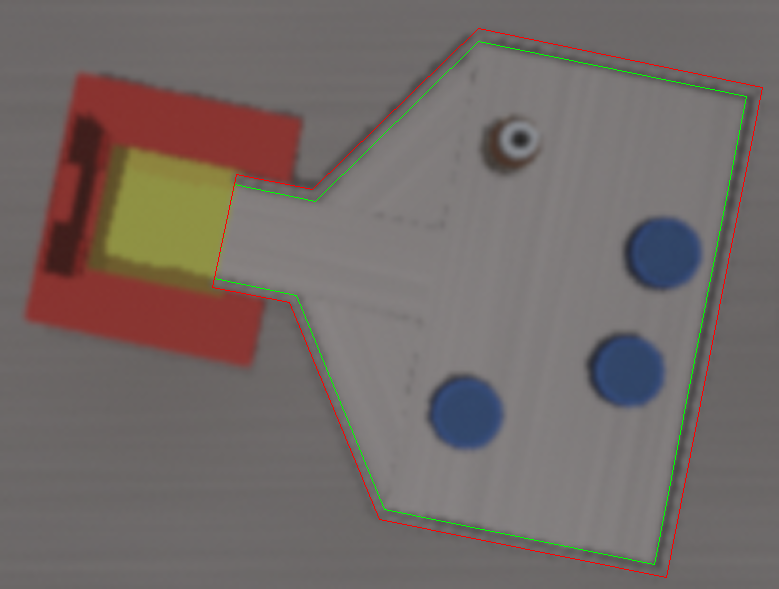

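View pics/ov2.png

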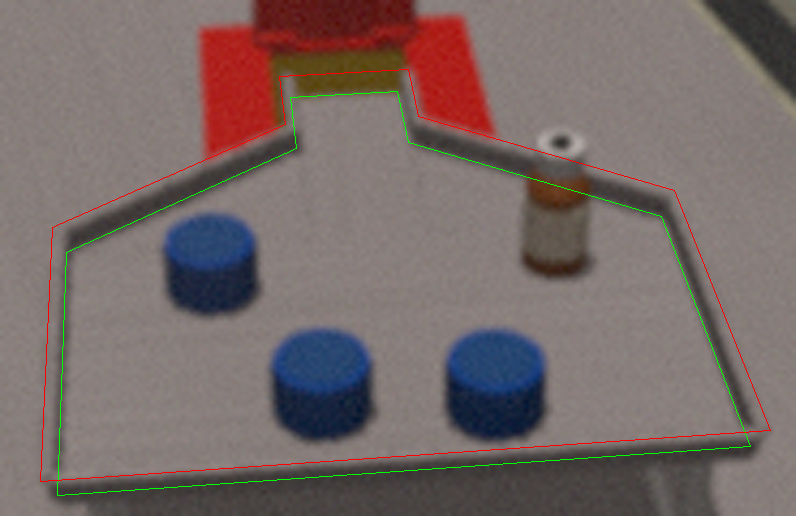

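```bash
cat >> h.py <<'E'
P=[0.5720,-0.0918,-0.2082]
def rows(wps,grip=25,start=None):
    """wps: list of (tray x,y of TCP mm, push heading deg clockwise from tray +y, z m, nrows). push along tool -x"""
    from rig import robot
    o=robot.get_obs()
    Rm=R.from_euler('xyz',o['tcp_rot']); pos=np.array(o['tool_pos'])
    psi=np.arctan2(Rm.as_matrix()[1,0],Rm.as_matrix()[0,0])
    out=[]
    for x,y,h,z,n in wps:
        tgt=t2w(P,[(x,y)],z)[0]
        tp=np.radians(90-h)+P[2]-np.pi
        p0=pos.copy(); q0=psi; dp=(tp-q0+np.pi)%(2*np.pi)-np.pi
        for i in range(1,n+1):
            f=i/n
            d=p0+(tgt-p0)*f-pos
            c,s=np.cos(psi),np.sin(psi)
            X=np.array([c,s,0]);Y=np.array([0,0,-1.]);Z=np.array([-s,c,0])
            sh=np.round(np.array([d@X,d@Y,d@Z])/.05,2)
            t=np.round(-(q0+dp*f-psi)/np.radians(8),2)
            pos=pos+.05*(sh[0]*X+sh[1]*Y+sh[2]*Z); psi=psi-t*np.radians(8)
            out.append("%g %g %g %g %g"%(*(sh+0.),t+0.,grip))
    for i in range(0,len(out),8):
        print("; ".join(out[i:i+8])); print('--')
    print("end",w2t(P,pos).round(1),pos.round(4))
def st():
    from rig import robot
    o=robot.get_obs(); print(o['time_s'],w2t(P,o['tool_pos']).round(1),np.round(o['tool_pos'],4),np.degrees(o['tcp_rot']).round(1),np.round(o['contact_force'],1),o['grip_width'])
E
python3 - <<'E'
from h import *
rows([(-95,-16,42,.25,16)])
E
```

```text
0.6 0 -0.61 0.97 25; 0.67 0 -0.53 0.96 25; 0.74 0 -0.44 0.97 25; 0.79 0 -0.33 0.96 25; 0.82 0 -0.22 0.97 25; 0.85 0 -0.11 0.96 25; 0.86 0 0.01 0.97 25; 0.85 0 0.12 0.97 25
--
0.82 -0.01 0.24 0.96 25; 0.78 0 0.34 0.97 25; 0.73 0 0.45 0.96 25; 0.67 0 0.54 0.97 25; 0.59 0 0.62 0.96 25; 0.49 0 0.7 0.97 25; 0.4 0 0.75 0.96 25; 0.29 0 0.81 0.97 25
--
end [-94.8 -15.9] [ 0.4759 -0.0877  0.25  ]
```

>>> send_rows(motion="0.6 0 -0.61 0.97 25; 0.67 0 -0.53 0.96 25; 0.74 0 -0.44 0.97 25; 0.79 0 -0.33 0.96 25; 0.82 0 -0.22 0.97 25; 0.85 0 -0.11 0.96 25; 0.86 0 0.01 0.97 25; 0.85 0 0.12 0.97 25", newtons=20)

```text
time_s: 1.1
tool_pos: [0.338, 0.2243, 0.2501]
tcp_rot: [-1.571, -0.0, -1.438]
contact_force: [0.4, -0.1, -0.1]
grip_width: 0.0248
```

>>> send_rows(motion="0.82 -0.01 0.24 0.96 25; 0.78 0 0.34 0.97 25; 0.73 0 0.45 0.96 25; 0.67 0 0.54 0.97 25; 0.59 0 0.62 0.96 25; 0.49 0 0.7 0.97 25; 0.4 0 0.75 0.96 25; 0.29 0 0.81 0.97 25")

```text
time_s: 2.1
tool_pos: [0.4763, -0.0886, 0.2504]
tcp_rot: [-1.572, -0.0, -2.517]
contact_force: [0.1, 0.6, 1.0]
grip_width: 0.0249
```

Run:
```python
from h import *
from rig import robot
st()
im=robot.read_camera("side"); cv2.imwrite("pics/s1.png",im[:,:,::-1])
cv2.imwrite("pics/s1c.png",cv2.resize(im[100:320,220:430,::-1],None,fx=2.7,fy=2.7,interpolation=cv2.INTER_CUBIC))
st()
cal=robot.get_calibration("side")
o=robot.get_obs()
for dz in (0,.019): print(w2px(cal,o['tool_pos']-np.array([0,0,dz])))
```

```text
2.1 [-94.4 -16.6] [ 0.4763 -0.0886  0.2504] [ -90.    -0.  -144.2] [0.1 0.6 1. ] 0.0249292966114234
2.15 [-90.3 -21. ] [ 0.4793 -0.0937  0.2504] [-8.970e+01 -1.000e-01 -1.445e+02] [ 2.7 -3.9  0.8] 0.024946541948005774
[[267.15232625 211.68849652]]
[[267.92370063 221.91425397]]
```

View pics/s1c.png

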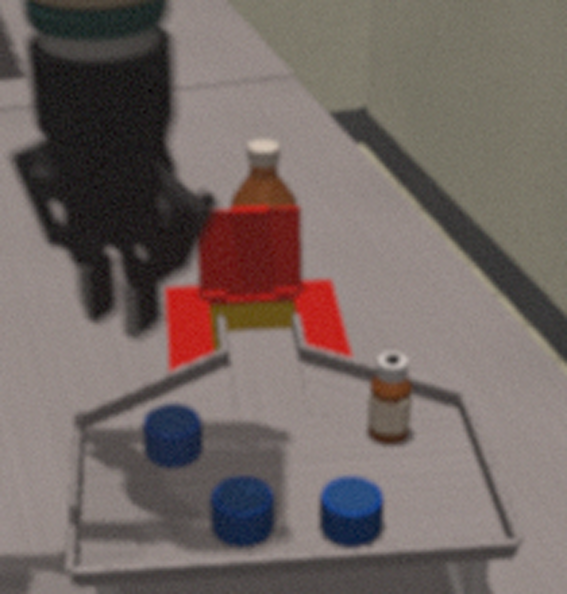

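The side view shows the fingertips at about (256,218) and (271,224). That fits tips 19 mm ahead of the TCP at this opening. The caps and vial are untouched. I'll lower behind cap A.

Run:
```python
from h import *
rows([(-95,-16,42,.151,6)])
```

```text
0 0.33 -0.02 -0.01 25; 0 0.33 -0.03 -0.01 25; -0.01 0.33 -0.02 -0.01 25; 0 0.33 -0.02 -0.02 25; 0 0.34 -0.02 -0.01 25; 0 0.33 -0.03 -0.01 25
--
end [-95.2 -16. ] [ 0.4756 -0.0877  0.1509]
```

>>> send_rows(motion="0 0.33 0 0 25; 0 0.33 0 0 25; 0 0.33 0 0 25; 0 0.33 0 0 25; 0 0.33 0 0 25; 0 0.33 0 0 25; 0 0 0 0 25; 0 0 0 0 25")

```text
time_s: 3.15
tool_pos: [0.4764, -0.0873, 0.1522]
tcp_rot: [-1.57, 0.0, -2.512]
contact_force: [-0.1, 0.1, 0.5]
grip_width: 0.0249
```

Run:
```python
from h import *
from rig import robot
st()
im=robot.read_camera("side")
cv2.imwrite("pics/s2c.png",cv2.resize(im[180:320,220:430,::-1],None,fx=3.8,fy=3.8,interpolation=cv2.INTER_CUBIC))
im=robot.read_camera("top")
cv2.imwrite("pics/t2c.png",cv2.resize(im[170:330,240:450,::-1],None,fx=3.7,fy=3.7,interpolation=cv2.INTER_CUBIC))
st()
```

```text
3.15 [-94.5 -15.4] [ 0.4764 -0.0873  0.1522] [ -90.     0.  -143.9] [-0.1  0.1  0.5] 0.024944509455393678
3.25 [-94.2 -15.4] [ 0.4767 -0.0874  0.1525] [-8.990e+01  1.000e-01 -1.439e+02] [-0.6 -0.2 -0.2] 0.02488431167998387
```

View pics/s2c.png

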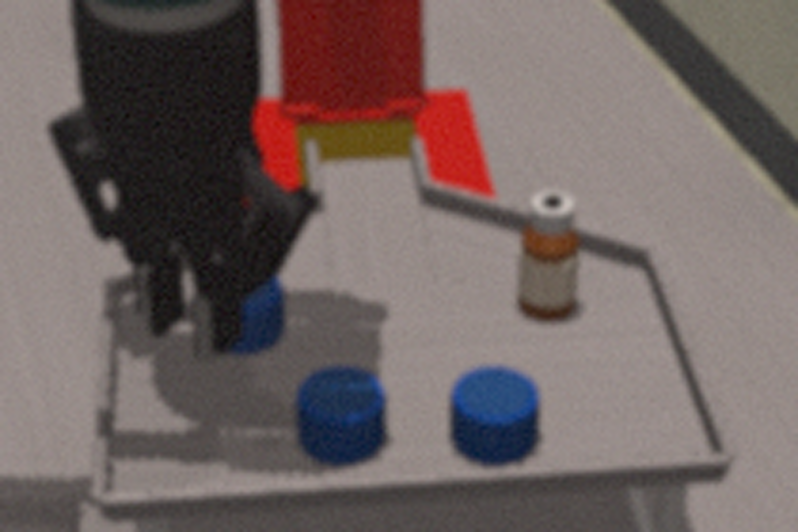

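View pics/t2c.png

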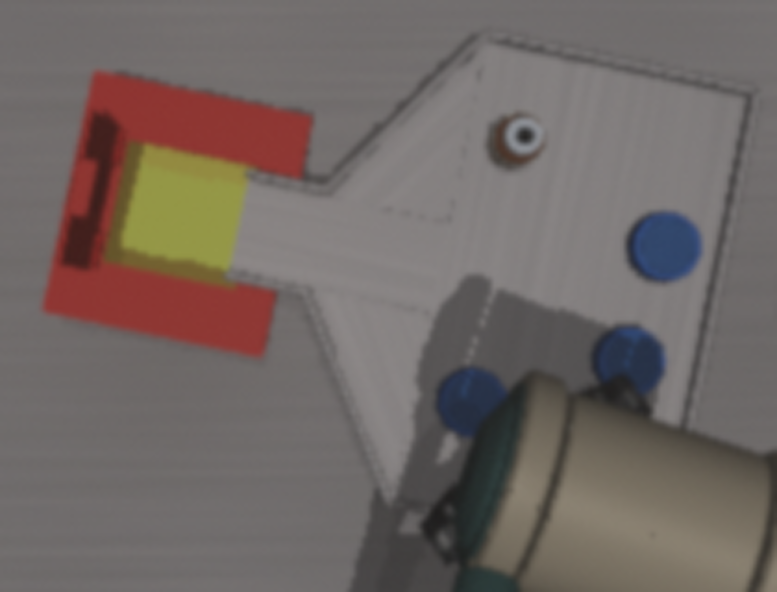

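Both fingers stand behind cap A at a safe height, about 18 mm above the floor. I'll push diagonally.

>>> send_rows(motion="-0.1 0.02 0 0 25; -0.2 0 0 0 25; -0.2 0 0 0 25; -0.2 0 0 0 25; -0.2 0 0 0 25; -0.2 0 0 0 25; -0.2 0 0 0 25; -0.15 0 0 0 25")

```text
time_s: 4.25
tool_pos: [0.5353, -0.0442, 0.1507]
tcp_rot: [-1.571, 0.0, -2.512]
contact_force: [0.4, 0.8, -0.3]
grip_width: 0.025
```

```bash
cat >> h.py <<'E'
def look(i,names=("side","top")):
    from rig import robot
    st()
    for n in names:
        im=robot.read_camera(n)
        b=(230,180,430,320) if n=="side" else (240,170,450,330)
        cv2.imwrite(f"pics/{n}_{i}.png",cv2.resize(im[b[1]:b[3],b[0]:b[2],::-1],None,fx=3.7,fy=3.7,interpolation=cv2.INTER_CUBIC))
        cal=robot.get_calibration(n)
        for c,s in blue(im):
            w=px2w(cal,c[0],c[1],.139 if n=="top" else .130); print(n,c.round(1),s[2:],w2t(P,w).round(1))
E
python3 - <<'E'
from h import *
look(3)
E
```

```text
4.25 [-45.8  39. ] [ 0.5353 -0.0442  0.1507] [ -90.     0.  -143.9] [ 0.4  0.8 -0.3] 0.025003299429028018
side [295.9 241.5] [ 3  9 17] [-43.6  66.5]
side [310.4 247.7] [10 18 76] [-18.   43.7]
side [309.4 288.3] [ 22  26 469] [-29.2 -71. ]
side [349.7 288.7] [ 22  25 459] [ 36.5 -78.7]
top [419.3 236.2] [ 18  18 251] [ 34.9 -75.3]
```

View pics/top_3.png

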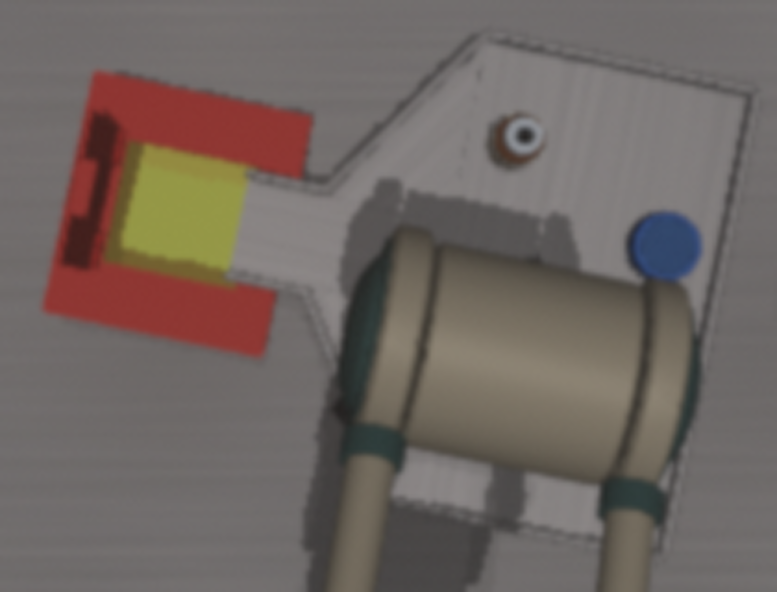

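View pics/side_3.png

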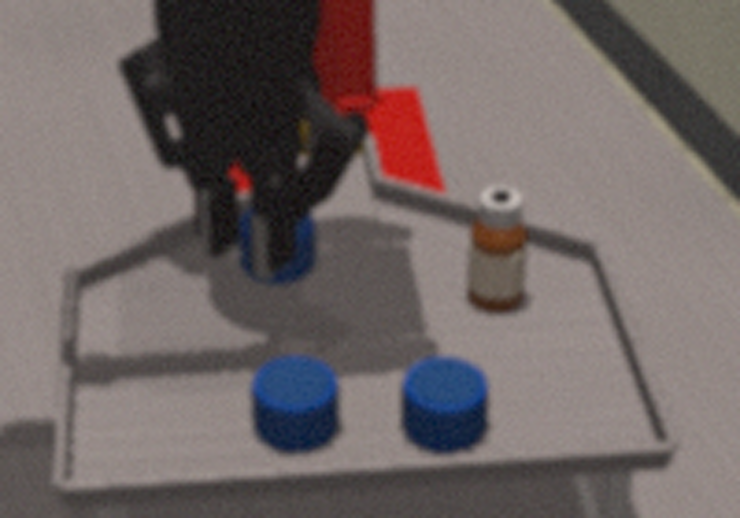

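>>> send_rows(motion="-0.15 0 0 0 25; -0.2 0 0 0 25; -0.2 0 0 0 25; -0.15 0 0 0 25; -0.08 0 0 0 25; -0.03 0 0 0 25; 0 0 0 0 25; 0 0 0 0 25")

```text
time_s: 5.35
tool_pos: [0.5673, -0.0209, 0.1508]
tcp_rot: [-1.571, -0.0, -2.512]
contact_force: [-0.5, -0.3, -0.2]
grip_width: 0.025
```

```bash
cat >> h.py <<'E'
def circ(i,x,y,n="side"):
    from rig import robot
    cal=robot.get_calibration(n); b=(230,180) if n=="side" else (240,170)
    fn=f"pics/{n}_{i}.png"; im=cv2.imread(fn)
    a=np.linspace(0,2*np.pi,40); t=np.c_[x+19*np.cos(a),y+19*np.sin(a)]
    for z,col in ((.115,(0,255,0)),(.141,(0,255,255))):
        q=((w2px(cal,t2w(P,t,z))-b+.5)*3.7-.5).round().astype(int); cv2.polylines(im,[q],True,col,1)
    cv2.imwrite(fn,im)
E
python3 - <<'E'
from h import *
from rig import robot
look(4,("side",))
t=w2t(P,robot.get_obs()['tool_pos'])
circ(4,t[0]+25.3*.669,t[1]+25.3*.743)
circ(4,34.9,-75.3)
E
```

```text
5.35 [-19.3  68.4] [ 0.5673 -0.0209  0.1508] [ -90.    -0.  -143.9] [-0.5 -0.3 -0.2] 0.02502083976135416
side [309.3 234.2] [ 3 13 26] [-16.3  88.6]
side [323.4 237.6] [ 9 17 72] [ 9.4 74.3]
side [309.5 288.6] [ 22  25 454] [-29.2 -72. ]
side [349.8 288.8] [ 22  25 456] [ 36.5 -79. ]
```

View pics/side_4.png

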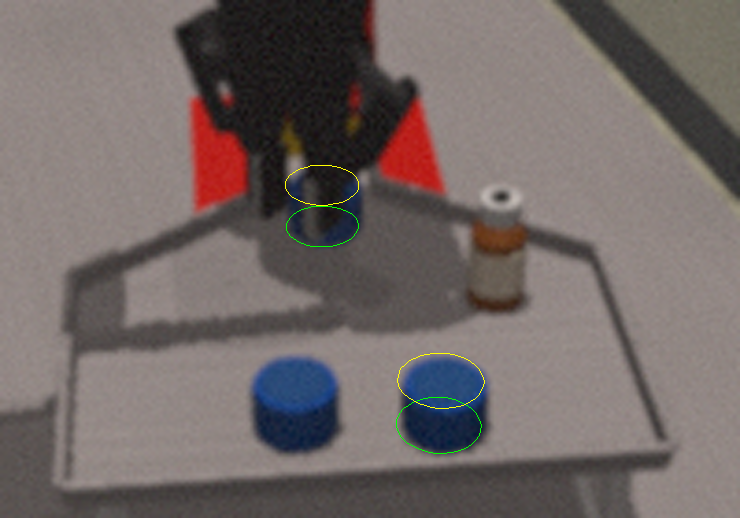

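Run:
```python
from h import *
def r(h,d,c=(-2.4,87.2)): a=np.radians(h); return (c[0]-d*np.sin(a),c[1]-d*np.cos(a))
w=[(*r(42,28.5),42,.151,1)]
for h in (35,28,21,14,7,0): w.append((*r(h,28.5),h,.151,1))
w.append((-1,60.5,0,.151,1))
rows(w)
```

```text
0.06 0 0 0 25; 0 0 0.07 -0.88 25; 0 0 0.07 -0.87 25; -0.01 0 0.07 -0.88 25; 0 0 0.07 -0.87 25; -0.01 0 0.07 -0.88 25; 0 0 0.07 -0.87 25; -0.04 0 0.02 0 25
--
end [-1.2 60.6] [ 0.5833 -0.0323  0.1508]
```

>>> send_rows(motion="0.06 0 0 0 25; 0 0 0.07 -0.88 25; 0 0 0.07 -0.87 25; -0.01 0 0.07 -0.88 25; 0 0 0.07 -0.87 25; -0.01 0 0.07 -0.88 25; 0 0 0.07 -0.87 25; -0.04 0 0.02 0 25")

```text
time_s: 6.4
tool_pos: [0.5835, -0.0324, 0.1508]
tcp_rot: [-1.571, 0.0, -1.781]
contact_force: [-0.9, -0.9, 0.1]
grip_width: 0.0248
```

Run:
```python
from h import *
look(5,("side",))
circ(5,-2,87)
```

```text
6.4 [-1.1 60.5] [ 0.5835 -0.0324  0.1508] [ -90.    0. -102.] [-0.9 -0.9  0.1] 0.024774717705760473
side [319.3 235.6] [ 12  19 207] [ 2.3 81.8]
side [309.4 288.5] [ 22  25 452] [-29.4 -71.7]
side [349.8 288.7] [ 22  25 455] [ 36.5 -78.8]
```

View pics/side_5.png

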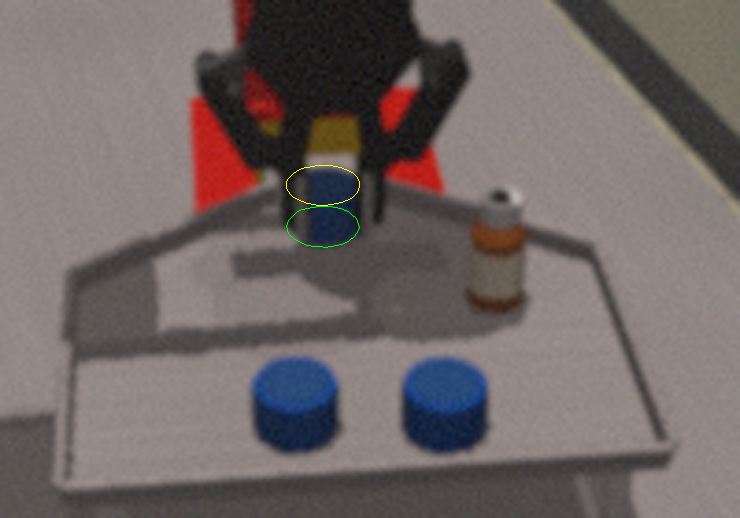

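>>> send_rows(motion="-0.06 0 0.01 0 25; -0.14 0 0.01 0 25; -0.18 0 0 0 25; -0.18 0 0 0 25; -0.18 0 0 0 25; -0.18 0 0 0 25; -0.18 0 0 0 25; -0.1 0 0 0 25")

```text
time_s: 7.45
tool_pos: [0.597, 0.027, 0.1508]
tcp_rot: [-1.571, 0.0, -1.779]
contact_force: [0.6, -0.2, 0.6]
grip_width: 0.0253
```

Run:
```python
from h import *
look(6)
```

```text
7.45 [-1.000e-01  1.214e+02] [0.597  0.027  0.1508] [ -90.     0.  -101.9] [ 0.6 -0.2  0.6] 0.025300807091713177
side [316.8 219.7] [ 11  18 180] [  3.1 139.7]
side [309.4 288.6] [ 22  25 449] [-29.4 -71.7]
side [349.8 288.7] [ 22  25 456] [ 36.6 -78.9]
top [419.4 236.2] [ 18  17 249] [ 34.9 -75.4]
top [409.7 267.2] [ 18  17 248] [-30.7 -68.3]
```

View pics/side_6.png

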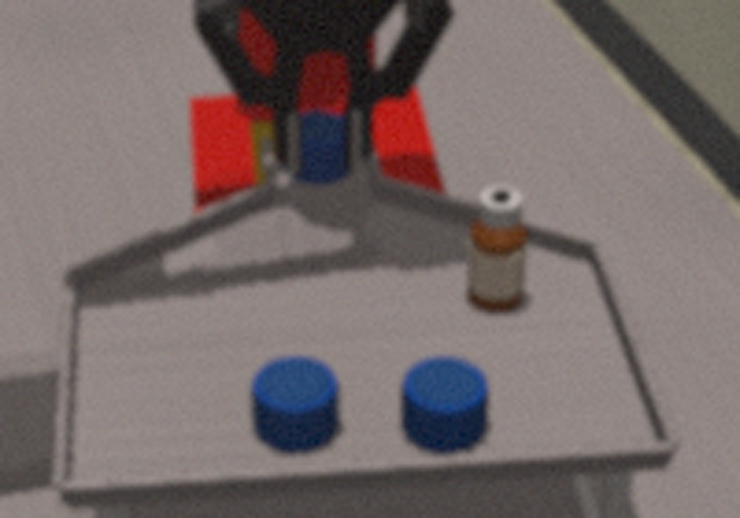

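View pics/top_6.png

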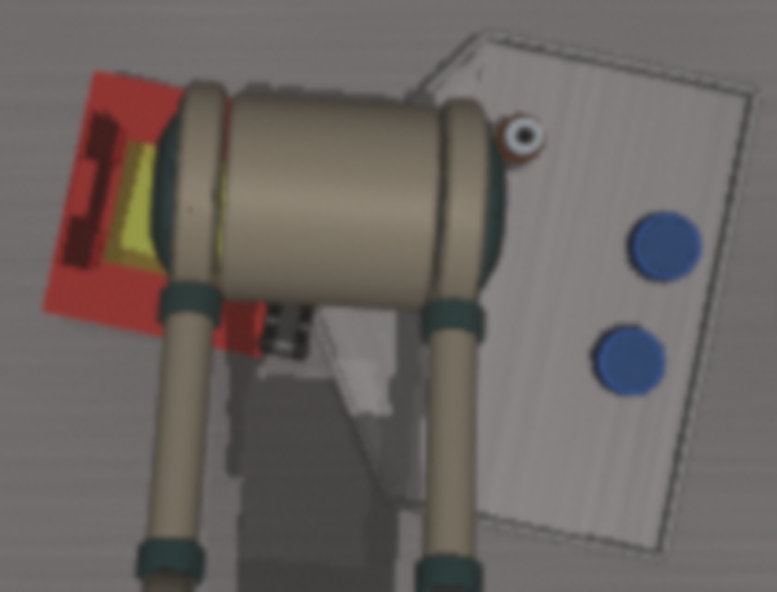

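The cap is centred in the spout, in front of the fingers. I'll push it over the lip and back off.

>>> send_rows(motion="-0.12 0 0 0 25; -0.14 0 0 0 25; -0.12 0 0 0 25; -0.08 0 0 0 25; 0 0 0 0 25; 0 0 0 0 25; 0 0 0 0 25; 0.2 0 0 0 25")

```text
time_s: 8.55
tool_pos: [0.5996, 0.039, 0.1508]
tcp_rot: [-1.571, 0.0, -1.778]
contact_force: [-1.0, -1.3, 0.6]
grip_width: 0.0251
```

Run:
```python
from h import *
look(7,("side",))
# raise and go behind B: (-31,-68.3) heading to (0,75)
h=np.degrees(np.arctan2(30.5,75+68.3)); print(h)
```

```text
8.55 [-1.000e-01  1.337e+02] [0.5996 0.039  0.1508] [ -90.     0.  -101.9] [-1.  -1.3  0.6] 0.025062184219921763
side [309.5 288.5] [ 22  24 448] [-29.2 -71.6]
side [349.8 288.8] [ 22  25 456] [ 36.5 -79. ]
12.015547631079064
```

View pics/side_7.png

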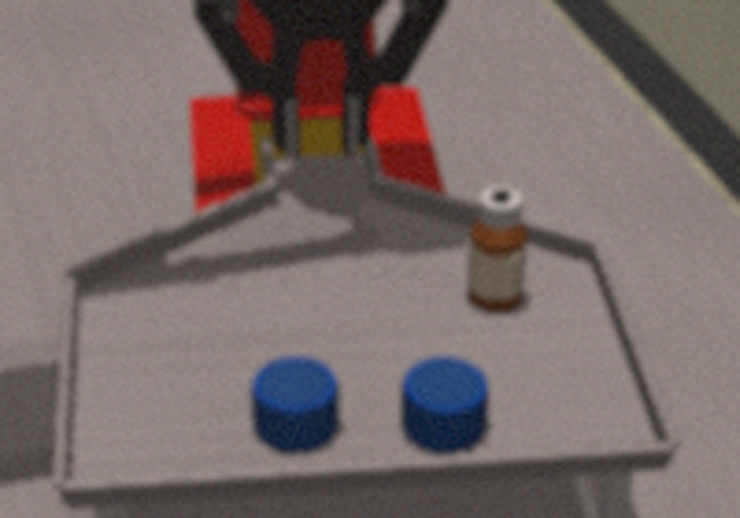

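Cap A has dropped and the spout is empty. Next I'll go over to stand behind cap B.

Run:
```python
from h import *
rows([(0,126,0,.20,3),(-39.3,-107,12,.20,11),(-39.3,-107,12,.151,6),(-39.3,-107,12,.151,4)])
```

```text
0.04 -0.33 0 0 25; 0.04 -0.33 0 0 25; 0.04 -0.32 0 0 25; 0.42 0 -0.07 0.14 25; 0.43 0 -0.06 0.13 25; 0.42 0 -0.06 0.14 25; 0.43 0 -0.05 0.14 25; 0.43 0 -0.03 0.13 25
--
0.43 0 -0.04 0.14 25; 0.43 0 -0.02 0.13 25; 0.43 0 -0.01 0.14 25; 0.43 0 -0.01 0.14 25; 0.43 0 0 0.13 25; 0.42 0 0.01 0.14 25; 0 0.16 0 0 25; 0 0.17 0 0 25
--
0 0.16 0 0 25; 0 0.16 0 0 25; 0 0.16 0 0 25; 0 0.17 0 0 25; 0 0 0 0 25; 0 0 0 0 25; 0 0 0 0 25; 0 0 0 0 25
--
end [ -39.4 -106.7] [ 0.5114 -0.1881  0.1508]
```

>>> send_rows(motion="0.04 -0.33 0 0 25; 0.04 -0.33 0 0 25; 0.04 -0.32 0 0 25; 0.42 0 -0.07 0.14 25; 0.43 0 -0.06 0.13 25; 0.42 0 -0.06 0.14 25; 0.43 0 -0.05 0.14 25; 0.43 0 -0.03 0.13 25")

```text
time_s: 9.6
tool_pos: [0.5583, -0.0685, 0.1994]
tcp_rot: [-1.572, -0.0, -1.876]
contact_force: [0.4, -0.1, 0.9]
grip_width: 0.0248
```

>>> send_rows(motion="0.43 0 -0.04 0.14 25; 0.43 0 -0.02 0.13 25; 0.43 0 -0.01 0.14 25; 0.43 0 -0.01 0.14 25; 0.43 0 0 0.13 25; 0.42 0 0.01 0.14 25; 0 0 0 0 25; 0 0 0 0 25")

```text
time_s: 10.6
tool_pos: [0.5116, -0.1863, 0.1996]
tcp_rot: [-1.571, 0.001, -1.989]
contact_force: [0.2, -0.2, -0.0]
grip_width: 0.025
```

Run:
```python
from h import *
look(8)
```

```text
10.6 [ -39.6 -104.9] [ 0.5116 -0.1863  0.1996] [ -90.    0. -114.] [ 0.2 -0.2 -0. ] 0.025041867294271682
side [309.1 289.6] [ 23  24 427] [-30.1 -74.2]
side [349.7 289.3] [ 22  24 447] [ 36.3 -80.2]
top [278.9 227. ] [ 15  15 182] [ -4.3 207.4]
top [419.7 236.2] [ 18  17 220] [ 35. -76.]
top [409.  267.7] [ 17  17 196] [-32. -67.]
```

View pics/side_8.png

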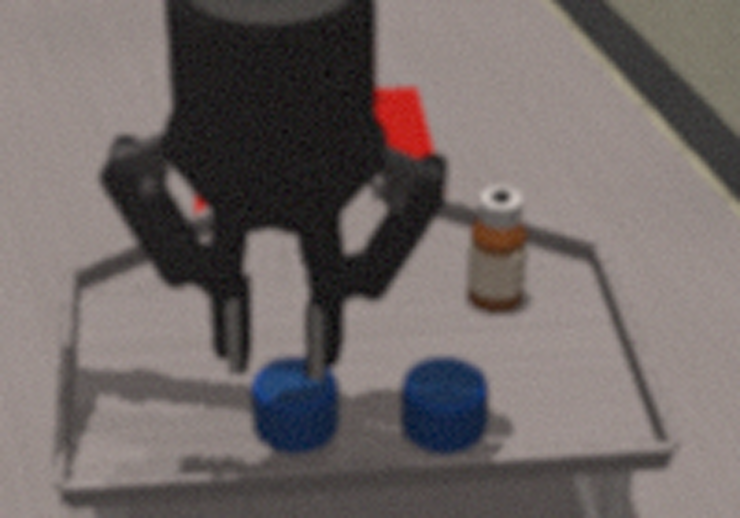

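View pics/top_8.png

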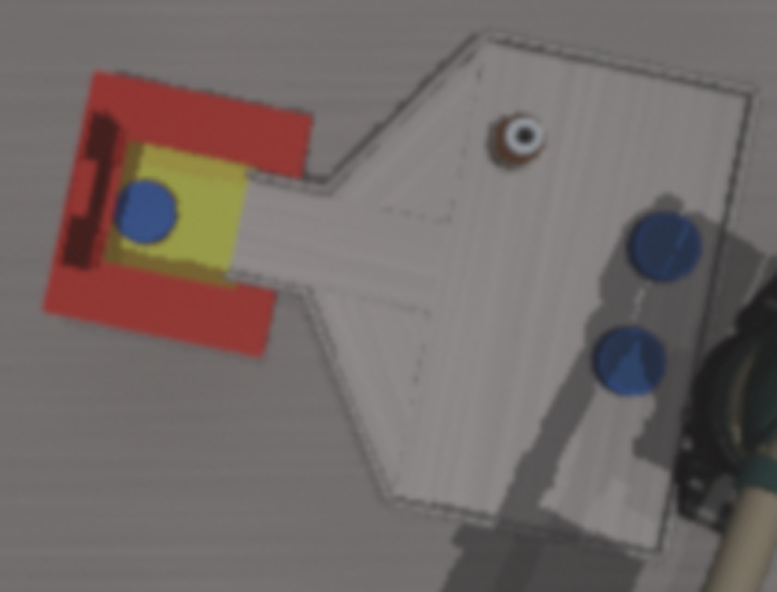

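>>> send_rows(motion="0.04 0.16 0 0 25; 0 0.16 0 0 25; 0 0.16 0 0 25; 0 0.17 0 0 25; 0 0.16 0 0 25; 0 0.16 0 0 25; 0 0 0 0 25; 0 0 0 0 25")

```text
time_s: 11.7
tool_pos: [0.5112, -0.1883, 0.1514]
tcp_rot: [-1.57, 0.0, -1.988]
contact_force: [0.0, -0.4, 0.4]
grip_width: 0.0252
```

Run:
```python
from h import *
look(9,("side",))
```

```text
11.7 [ -39.6 -107. ] [ 0.5112 -0.1883  0.1514] [ -90.     0.  -113.9] [ 0.  -0.4  0.4] 0.025185969300389216
side [305.9 289.1] [ 16  24 311] [-35.2 -72.6]
side [349.7 289.3] [ 22  24 451] [ 36.3 -80.2]
```

View pics/side_9.png

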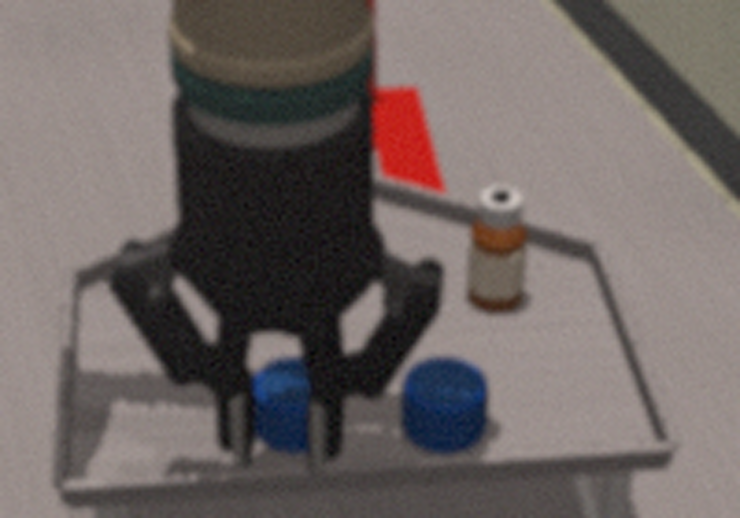

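>>> send_rows(motion="-0.1 0.01 0 0 25; -0.18 0 0 0 25; -0.2 0 0 0 25; -0.2 0 0 0 25; -0.2 0 0 0 25; -0.2 0 0 0 25; -0.2 0 0 0 25; -0.2 0 0 0 25")

```text
time_s: 12.75
tool_pos: [0.5413, -0.1199, 0.1508]
tcp_rot: [-1.571, 0.0, -1.988]
contact_force: [-0.5, 0.1, -0.1]
grip_width: 0.0252
```

Run:
```python
from h import *
from rig import robot
look(10,("side",))
t=w2t(P,robot.get_obs()['tool_pos'])
circ(10,t[0]+25.3*.208,t[1]+25.3*.978)
```

```text
12.75 [-24.3 -33.9] [ 0.5413 -0.1199  0.1508] [ -90.     0.  -113.9] [-0.5  0.1 -0.1] 0.025222103112866923
side [311.1 267. ] [ 15  22 273] [-21.6 -14.4]
side [349.6 288.9] [ 22  25 469] [ 36.2 -79.1]
```

View pics/side_10.png

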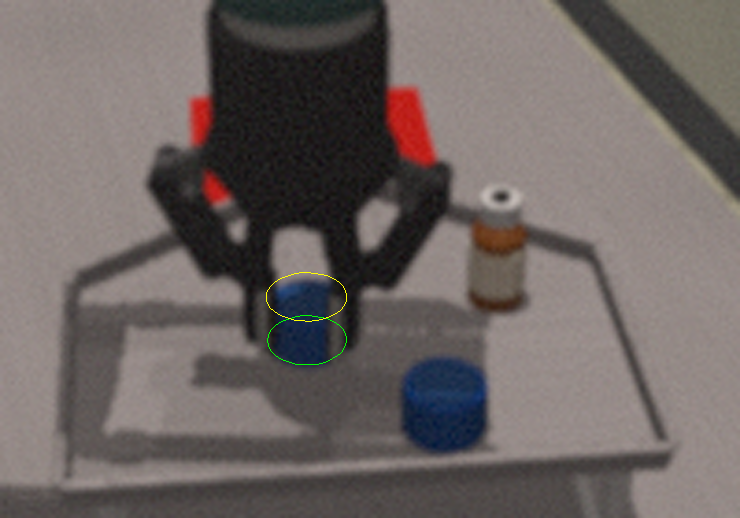

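>>> send_rows(motion="-0.22 0 0 0 25; -0.22 0 0 0 25; -0.22 0 0 0 25; -0.22 0 0 0 25; -0.22 0 0 0 25; -0.22 0 0 0 25; -0.2 0 0 0 25; -0.12 0 0 0 25")

```text
time_s: 13.8
tool_pos: [0.5745, -0.045, 0.1508]
tcp_rot: [-1.571, 0.0, -1.988]
contact_force: [0.4, 0.3, -0.3]
grip_width: 0.0251
```

Run:
```python
from h import *
from rig import robot
look(11,("side",))
t=w2t(P,robot.get_obs()['tool_pos'])
c=(t[0]+26*.208,t[1]+26*.978); print(c)
circ(11,*c)
def r(h,d): a=np.radians(h); return (c[0]-d*np.sin(a),c[1]-d*np.cos(a))
w=[(*r(12,28.5),12,.151,1)]
for h in (6,0): w.append((*r(h,28.5),h,.151,1))
rows(w+[(0,c[1]-28.5,0,.151,1)])
```

```text
13.8 [-7.2 46.3] [ 0.5745 -0.045   0.1508] [ -90.     0.  -113.9] [ 0.4  0.3 -0.3] 0.025097038533118326
side [316.7 240.8] [ 12  20 217] [-4.2 65. ]
side [349.8 288.7] [ 22  25 462] [ 36.6 -78.7]
(np.float64(-1.6777003295117119), np.float64(72.24711531713083))
0.05 0 0 0 25; 0 0 0.06 -0.75 25; -0.01 0 0.06 -0.75 25; 0 0 0.03 0 25
--
end [-0.1 43.9] [ 0.581  -0.0488  0.1508]
```

View pics/side_11.png

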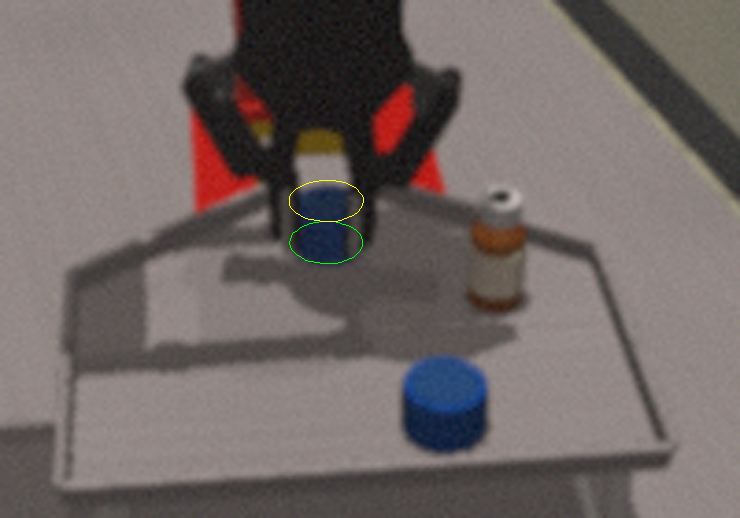

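>>> send_rows(motion="0.05 0 0 0 25; 0 0 0.06 -0.75 25; -0.01 0 0.06 -0.75 25; 0 0 0.03 0 25; -0.1 0 0 0 25; -0.18 0 0 0 25; -0.2 0 0 0 25; -0.2 0 0 0 25")

```text
time_s: 14.85
tool_pos: [0.5876, -0.0156, 0.1508]
tcp_rot: [-1.571, 0.0, -1.779]
contact_force: [0.6, 0.6, -0.7]
grip_width: 0.0248
```

Run:
```python
from h import *
look(12,("side",))
```

```text
14.85 [-0.5 77.7] [ 0.5876 -0.0156  0.1508] [ -90.     0.  -101.9] [ 0.6  0.6 -0.7] 0.024843967151651974
side [318.9 231.4] [ 13  19 201] [ 3.  96.6]
side [349.7 288.7] [ 22  25 454] [ 36.5 -78.7]
```

View pics/side_12.png

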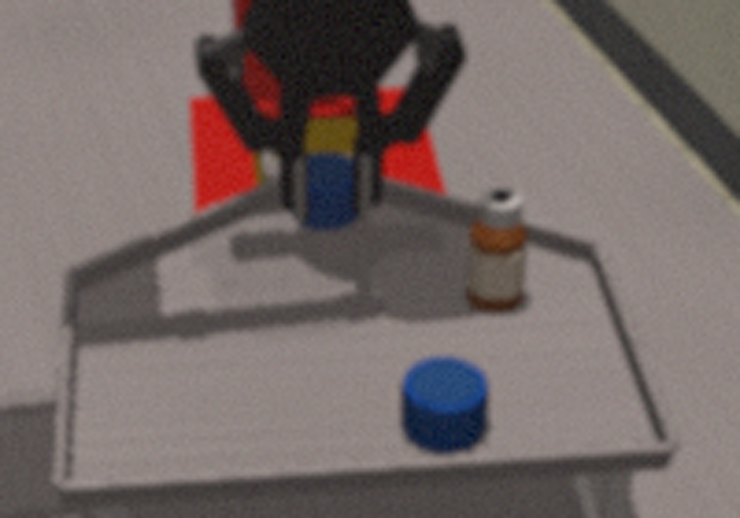

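>>> send_rows(motion="-0.2 0 0.01 0 25; -0.2 0 0 0 25; -0.2 0 0 0 25; -0.2 0 0 0 25; -0.18 0 0 0 25; -0.14 0 0 0 25; -0.12 0 0 0 25; -0.08 0 0 0 25")

```text
time_s: 15.9
tool_pos: [0.6016, 0.0482, 0.1507]
tcp_rot: [-1.571, 0.0, -1.779]
contact_force: [-0.7, 0.0, 0.6]
grip_width: 0.025
```

>>> send_rows(motion="0 0 0 0 25; 0 0 0 0 25; 0.2 0 0 0 25; 0.1 -0.3 0 0 25; 0 -0.35 0 0 25; 0 -0.33 0 0 25; 0 0 0 0 25; 0 0 0 0 25")

```text
time_s: 16.9
tool_pos: [0.5982, 0.0331, 0.1997]
tcp_rot: [-1.571, 0.0, -1.779]
contact_force: [-0.1, -0.3, -0.8]
grip_width: 0.025
```

Run:
```python
from h import *
look(13,("side",))
dx,dy=0-34.9,72+75.4; h=np.degrees(np.arctan2(dx,dy)); a=np.radians(h); print(h)
s=(34.9-40*np.sin(a),-75.4-40*np.cos(a)); print(s)
rows([(*s,h,.20,14),(*s,h,.20,2),(*s,h,.151,6),(*s,h,.151,2)])
```

```text
16.9 [ -0.2 127.7] [0.5982 0.0331 0.1997] [ -90.     0.  -101.9] [-0.1 -0.3 -0.8] 0.025024385534767535
side [349.7 288.7] [ 22  25 450] [ 36.4 -78.7]
-13.320656849473782
(np.float64(44.11602329775136), np.float64(-114.32383478763757))
0.35 0 0.06 -0.12 25; 0.34 0 0.06 -0.12 25; 0.35 0 0.05 -0.12 25; 0.35 0 0.05 -0.12 25; 0.35 -0.01 0.04 -0.11 25; 0.35 0 0.03 -0.12 25; 0.35 0 0.03 -0.12 25; 0.35 0 0.03 -0.12 25
--
0.35 0 0.01 -0.12 25; 0.35 0 0.02 -0.12 25; 0.35 0 0 -0.12 25; 0.35 0 0 -0.12 25; 0.36 0 -0.01 -0.12 25; 0.35 -0.01 -0.01 -0.12 25; 0 0 0 0 25; 0 0 0 0 25
--
0 0.16 0 0 25; 0 0.17 0 0 25; 0 0.16 0 0 25; 0 0.17 0 0 25; 0 0.16 0 0 25; 0 0.16 0 0 25; 0 0 0 0 25; 0 0 0 0 25
--
end [  44.  -114.5] [ 0.5914 -0.2129  0.1512]
```

View pics/side_13.png

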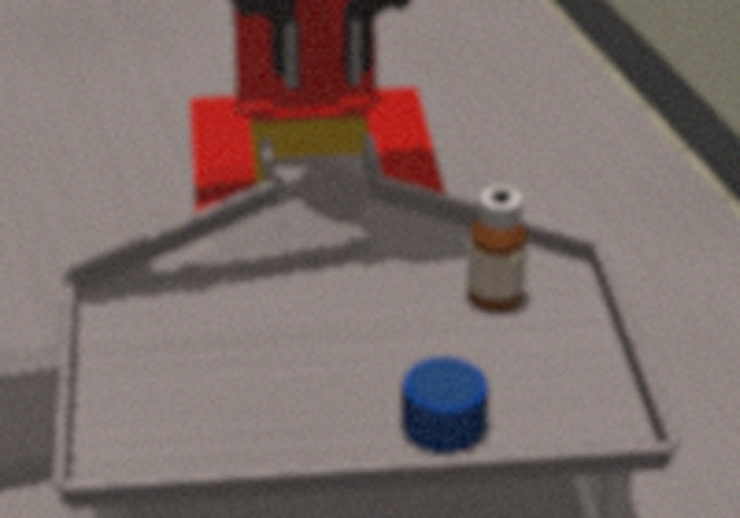

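Cap B has gone through too and the spout is empty. For cap C I'll use a steeper heading of −25° first, so the gripper linkage stays well clear of the vial.

Run:
```python
from h import *
s=(51.8,-111.7,-25)
rows([(*s,.20,14),(*s,.20,2),(*s,.151,6),(*s,.151,2)])
```

```text
0.34 0 0.07 -0.22 25; 0.35 0 0.07 -0.23 25; 0.34 0 0.05 -0.22 25; 0.35 0 0.04 -0.22 25; 0.35 -0.01 0.04 -0.23 25; 0.35 0 0.02 -0.22 25; 0.35 0 0.01 -0.22 25; 0.35 0 -0.01 -0.23 25
--
0.35 0 -0.01 -0.22 25; 0.35 0 -0.02 -0.22 25; 0.34 0 -0.03 -0.23 25; 0.35 0 -0.05 -0.22 25; 0.35 0 -0.05 -0.22 25; 0.34 -0.01 -0.07 -0.22 25; 0 0 0 0 25; 0 0 0 0 25
--
0 0.16 0 0 25; 0 0.17 0 0 25; 0 0.16 0 0 25; 0 0.17 0 0 25; 0 0.16 0 0 25; 0 0.16 0 0 25; 0 0 0 0 25; 0 0 0 0 25
--
end [  51.8 -111.6] [ 0.5996 -0.2118  0.1512]
```

>>> send_rows(motion="0.34 0 0.07 -0.22 25; 0.35 0 0.07 -0.23 25; 0.34 0 0.05 -0.22 25; 0.35 0 0.04 -0.22 25; 0.35 -0.01 0.04 -0.23 25; 0.35 0 0.02 -0.22 25; 0.35 0 0.01 -0.22 25; 0.35 0 -0.01 -0.23 25")

```text
time_s: 17.95
tool_pos: [0.5987, -0.1073, 0.1993]
tcp_rot: [-1.573, 0.001, -1.528]
contact_force: [-0.5, -0.6, 0.4]
grip_width: 0.0247
```

>>> send_rows(motion="0.35 0 -0.01 -0.22 25; 0.35 0 -0.02 -0.22 25; 0.34 0 -0.03 -0.23 25; 0.35 0 -0.05 -0.22 25; 0.35 0 -0.05 -0.22 25; 0.34 -0.01 -0.07 -0.22 25; 0 0 0 0 25; 0 0 0 0 25")

```text
time_s: 18.95
tool_pos: [0.5998, -0.211, 0.2001]
tcp_rot: [-1.572, 0.002, -1.344]
contact_force: [0.1, 0.4, 0.4]
grip_width: 0.0251
```

Run:
```python
from h import *
look(14)
```

```text
18.95 [  51.9 -110.9] [ 0.5998 -0.211   0.2001] [-90.    0.1 -77. ] [0.1 0.4 0.4] 0.025127824012469883
side [349.5 289.2] [ 23  25 437] [ 35.9 -80.1]
top [278.9 227. ] [ 15  15 182] [ -4.3 207.4]
top [293.9 230. ] [ 11  15 138] [ -4.2 176.7]
top [419.7 236.2] [ 17  17 239] [ 35.  -76.2]
```

View pics/side_14.png

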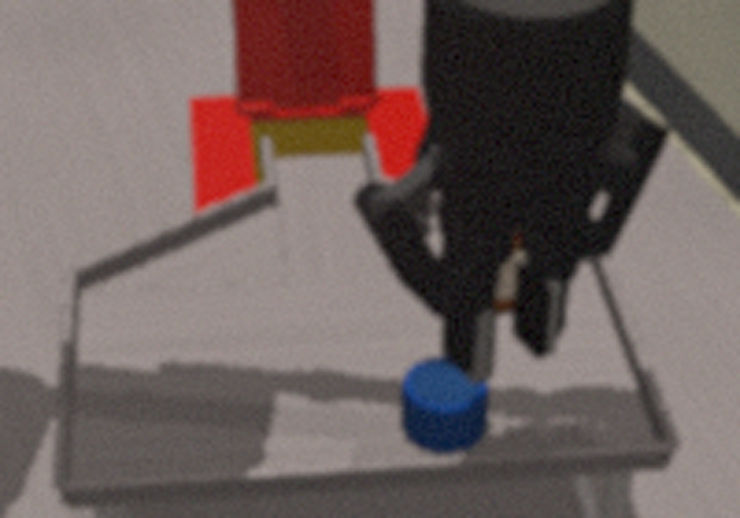

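View pics/top_14.png

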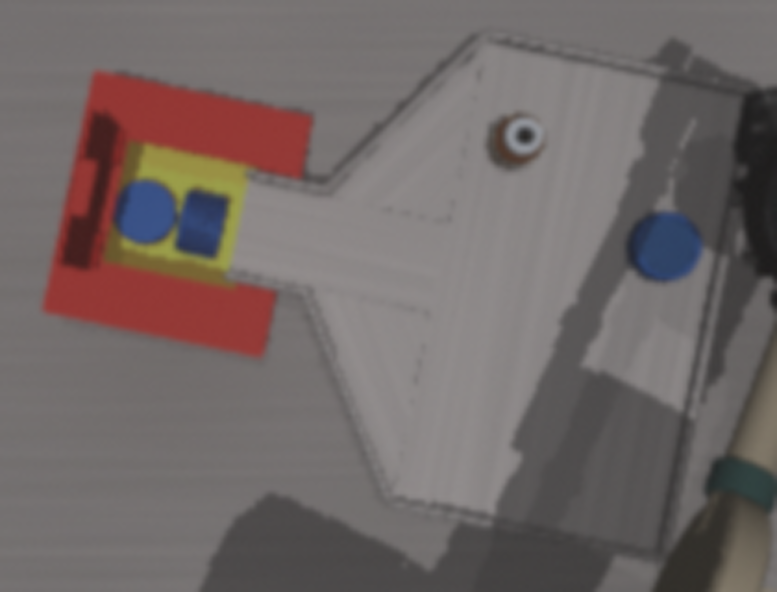

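Both caps are in the bin, the second lying on its side. Cap C, the vial and the spout look fine. I'll descend and push cap C.

>>> send_rows(motion="0 0.16 0 0 25; 0 0.17 0 0 25; 0 0.16 0 0 25; 0 0.17 0 0 25; 0 0.16 0 0 25; 0 0.16 0 0 25; 0 0 0 0 25; 0 0 0 0 25")

```text
time_s: 20.05
tool_pos: [0.6003, -0.2119, 0.152]
tcp_rot: [-1.57, -0.0, -1.343]
contact_force: [-1.1, -0.3, -0.2]
grip_width: 0.0252
```

>>> send_rows(motion="-0.1 0.01 0 0 25; -0.18 0 0 0 25; -0.2 0 0 0 25; -0.2 0 0 0 25; -0.2 0 0 0 25; -0.2 0 0 0 25; -0.2 0 0 0 25; -0.15 0 0 0 25")

```text
time_s: 21.05
tool_pos: [0.5839, -0.1414, 0.1513]
tcp_rot: [-1.571, 0.0, -1.343]
contact_force: [-0.4, -0.9, 0.2]
grip_width: 0.025
```

Run:
```python
from h import *
from rig import robot
look(15,("side",))
t=w2t(P,robot.get_obs()['tool_pos'])
circ(15,t[0]-25.3*.423,t[1]+25.3*.906)
```

```text
21.05 [ 21.9 -46.1] [ 0.5839 -0.1414  0.1513] [-90.   0. -77.] [-0.4 -0.9  0.2] 0.02495427475145413
side [339.4 270.3] [ 6 20 80] [ 26.2 -28.7]
side [324.2 273.9] [10 17 53] [ -1. -36.]
```

View pics/side_15.png

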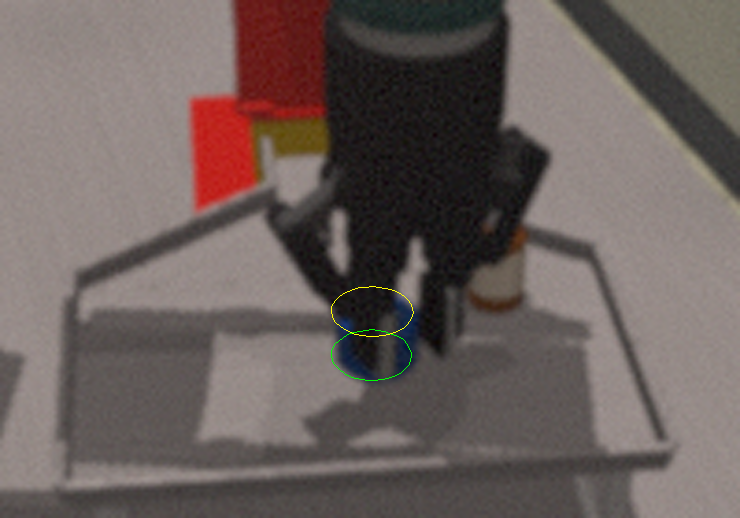

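>>> send_rows(motion="-0.15 0 0 0 25; -0.2 0 0 0 25; -0.2 0 0 0 25; -0.12 0 0 0 25; -0.06 0 0 0 25; 0 0 0 0 25; 0 0 0 0 25; 0 0 0 0 25")

```text
time_s: 22.1
tool_pos: [0.5758, -0.1068, 0.1512]
tcp_rot: [-1.571, 0.0, -1.344]
contact_force: [0.2, -0.2, 0.1]
grip_width: 0.0252
```

Run:
```python
from h import *
from rig import robot
look(16,("side",))
t=w2t(P,robot.get_obs()['tool_pos'])
c=(t[0]-26*.423,t[1]+26*.906); print(c)
circ(16,*c)
def r(h,d): a=np.radians(h); return (c[0]-d*np.sin(a),c[1]-d*np.cos(a))
w=[(*r(-25,29),-25,.151,1)]
for h in (-18.5,-12,-6,0): w.append((*r(h,29),h,.151,1))
rows(w)
```

```text
22.1 [  6.9 -13.9] [ 0.5758 -0.1068  0.1512] [-90.   0. -77.] [ 0.2 -0.2  0.1] 0.025166039934196437
side [327.8 258.9] [ 7 20 84] [10.   6.1]
side [313.3 262.2] [ 8 17 49] [-16.5  -1.3]
(np.float64(-4.151058287750366), np.float64(9.70630677552437))
0.06 0 0 -0.01 25; 0 0 -0.07 0.82 25; -0.01 0 -0.06 0.81 25; 0 0 -0.06 0.75 25; 0 0 -0.06 0.75 25
--
end [ -4.  -19.5] [ 0.5641 -0.11    0.1512]
```

View pics/side_16.png

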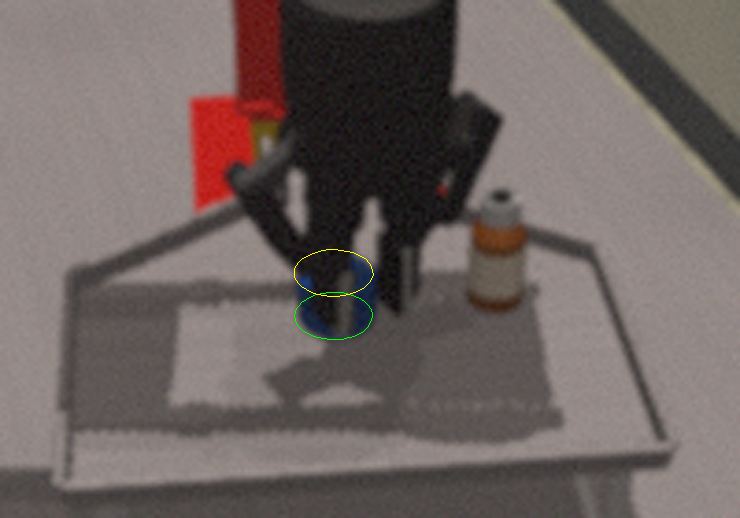

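>>> send_rows(motion="0.06 0 0 -0.01 25; 0 0 -0.07 0.82 25; -0.01 0 -0.06 0.81 25; 0 0 -0.06 0.75 25; 0 0 -0.06 0.75 25; -0.08 0 0 0 25; -0.14 0 0.01 0 25; -0.18 0 0.01 0 25")

```text
time_s: 23.15
tool_pos: [0.5695, -0.09, 0.1513]
tcp_rot: [-1.571, 0.0, -1.778]
contact_force: [1.6, -0.5, -0.5]
grip_width: 0.0251
```

Run:
```python
from h import *
from rig import robot
look(17,("side",))
t=w2t(P,robot.get_obs()['tool_pos'])
circ(17,t[0],t[1]+25.5)
```

```text
23.15 [-2.8  1.3] [ 0.5695 -0.09    0.1513] [ -90.     0.  -101.9] [ 1.6 -0.5 -0.5] 0.02512095503540918
side [321.8 254.4] [ 14  21 247] [ 0.7 20.5]
```

View pics/side_17.png

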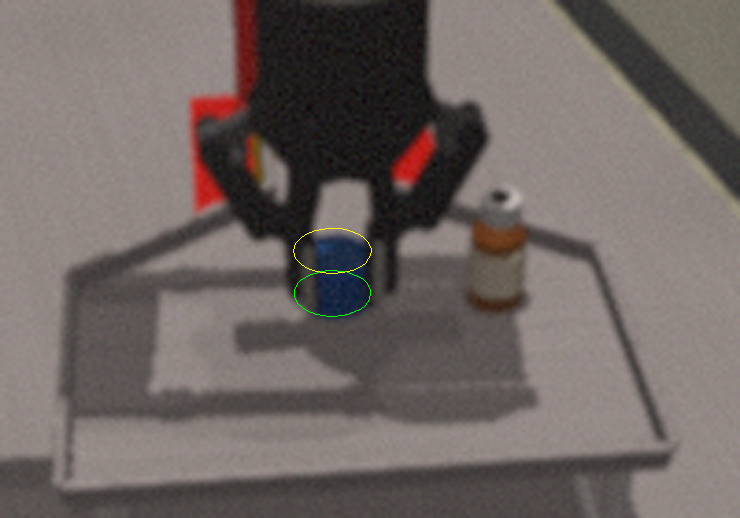

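>>> send_rows(motion="-0.2 0 0.01 0 25; -0.2 0 0.01 0 25; -0.2 0 0.01 0 25; -0.2 0 0.01 0 25; -0.2 0 0.01 0 25; -0.2 0 0 0 25; -0.2 0 0 0 25; -0.15 0 0 0 25")

```text
time_s: 24.2
tool_pos: [0.5877, -0.0145, 0.1513]
tcp_rot: [-1.571, 0.0, -1.779]
contact_force: [0.6, -0.4, -0.2]
grip_width: 0.0251
```

Run:
```python
from h import *
look(18,("side",))
```

```text
24.2 [-0.6 78.9] [ 0.5877 -0.0145  0.1513] [ -90.     0.  -101.9] [ 0.6 -0.4 -0.2] 0.025109990443911833
side [318.7 231. ] [ 12  19 203] [ 2.8 98. ]
```

View pics/side_18.png

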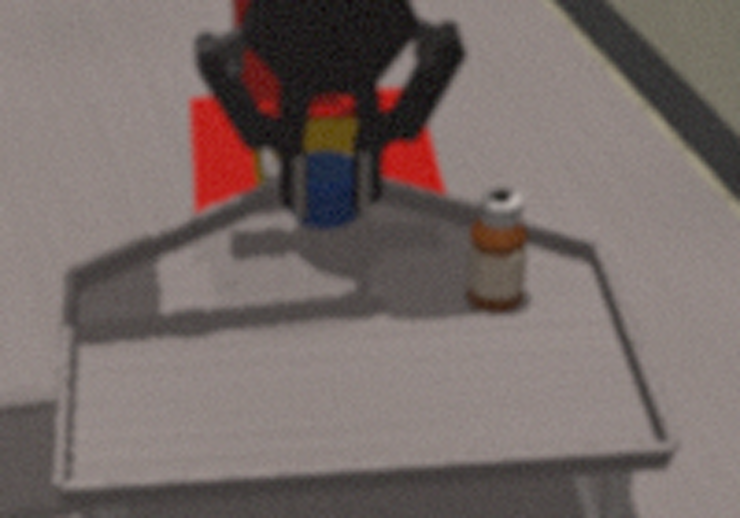

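Same position as cap B at this stage, so I'll repeat the same finish, then rise and move back clear.

>>> send_rows(motion="-0.2 0 0.01 0 25; -0.2 0 0 0 25; -0.2 0 0 0 25; -0.2 0 0 0 25; -0.18 0 0 0 25; -0.14 0 0 0 25; -0.12 0 0 0 25; -0.06 0 0 0 25")

```text
time_s: 25.25
tool_pos: [0.6016, 0.0488, 0.1512]
tcp_rot: [-1.571, 0.0, -1.779]
contact_force: [1.2, -1.0, 0.2]
grip_width: 0.0249
```

>>> send_rows(motion="0 0 0 0 25; 0 0 0 0 25; 0.2 0 0 0 25; 0.1 -0.4 0 0 25; 0 -0.6 0 0 25; 0 -0.6 0 0 25; 0 -0.4 0 0 25; 0 0 0 0 25")

```text
time_s: 26.25
tool_pos: [0.5992, 0.0329, 0.253]
tcp_rot: [-1.567, 0.0, -1.78]
contact_force: [-0.4, 0.2, 0.2]
grip_width: 0.0249
```

>>> send_rows(motion="0.2 0 -0.3 0 25; 0.2 0 -0.6 0 25; 0.2 0 -0.7 0 25; 0.2 0 -0.7 0 25; 0.1 0 -0.6 0 25; 0 0 -0.3 0 25; 0 0 0 0 25; 0 0 0 0 25")

```text
time_s: 27.25
tool_pos: [0.4338, 0.0226, 0.2512]
tcp_rot: [-1.57, 0.0, -1.779]
contact_force: [0.4, -0.1, 0.1]
grip_width: 0.0252
```

Run:
```python
from h import *
from rig import robot
look(19)
for n in("top","side"): cv2.imwrite(f"pics/{n}_end.png",robot.read_camera(n)[:,:,::-1])
```

```text
27.25 [-158.8   83.4] [0.4338 0.0226 0.2512] [ -89.9    0.  -101.9] [ 0.4 -0.1  0.1] 0.025195451286616887
top [278.4 227.2] [ 16  16 195] [ -4.8 208.5]
top [294.1 230.1] [ 11  15 137] [ -4.3 176.2]
```

View pics/top_end.png

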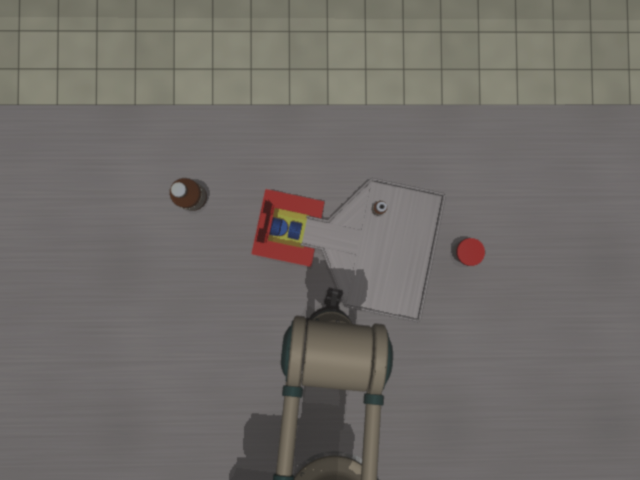

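View pics/side_end.png

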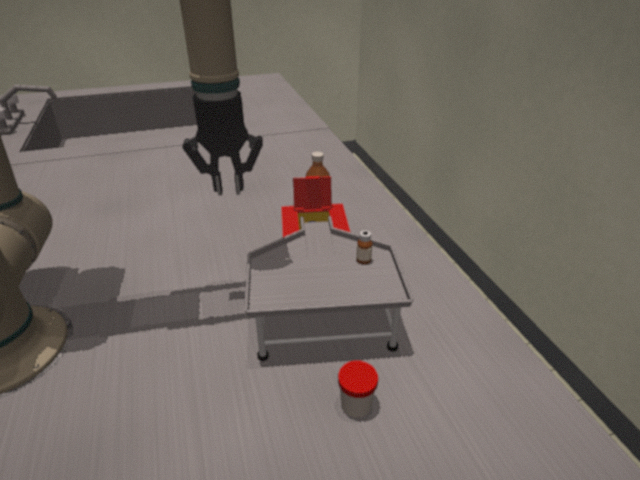

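View pics/top_19.png

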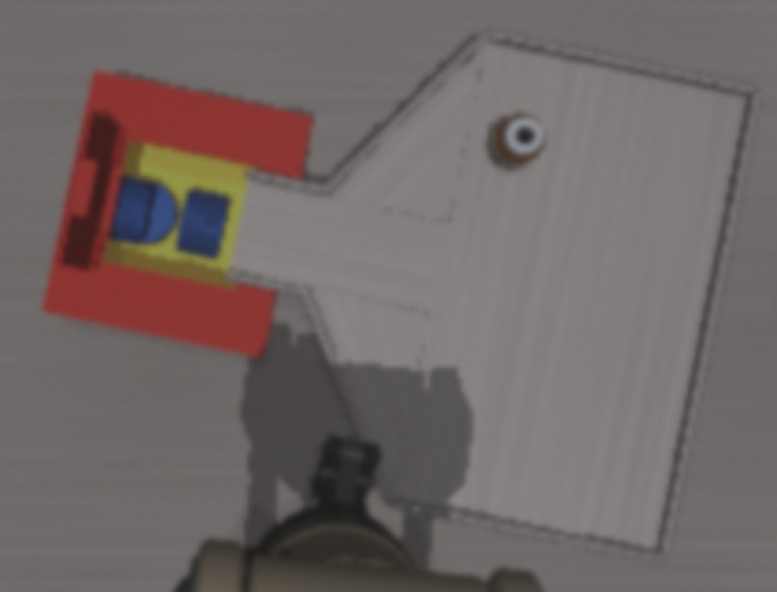

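All three caps are inside the bin, and the third rests on its edge on top of the first. The tray and spout are empty. The vial (380,207), cup (470,251) and bottle (183,192) sit at their starting pixels, and the arm is clear.

Run:
```python
from h import *
look(20,("top",))
a=cv2.imread("pics/top_19.png").astype(int);b=cv2.imread("pics/top_20.png").astype(int)
print(np.abs(a-b)[60:300,40:320].mean())
from rig import robot
print(robot.finish_job())
```

```text
27.45 [-159.2   83.3] [0.4334 0.0226 0.2511] [ -90.     0.  -101.9] [-0.6 -0.4 -0.1] 0.025437850198655024
top [278.4 227.2] [ 16  15 192] [ -4.9 208.4]
top [294.1 230.1] [ 11  15 137] [ -4.3 176.2]
0.3879365079365079
the job is handed in; nothing more can be done
None
```

All three blue caps are in the yellow bin, and I handed the job in at about 27.5 s of the 72 s allowed. I slid each cap with the two fingertips held 25 mm apart, narrower than a cap, so nothing was pinched or lifted. Each cap had dropped before the next entered the spout.

**Last checks:**
- **Tray:** both cameras showed the tray and spout empty.
- **Caps:** all three were at rest in the bin. The third came to rest on its edge on top of the first; none was visible above the lid in the side view.
- **Other items:** the vial, specimen cup and bottle were at the same image positions as at the start.
- **Arm:** it finished clear of everything, and the wrist force readings never went above about 5 N.

**Disagreements:** the top and side cameras differed by 2–5 mm on cap positions. My tray-outline fit was off by up to about 6 mm at some corners, so I shifted the tray origin 2.5 mm before moving. Neither affected the result, and no check failed.

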